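# Unlatch a book-repair press and hold its bar up

## Task

The glued book in the bench press is dry: open the press so that a colleague can slide the book out. Pull the spring latch at the free end of the steel bar sideways, away from the bar, keep it pulled while you lift the bar off the ball, and finish still holding the bar up, its free end a good 8 cm higher than when latched; do not let go or put it down at the end. Leave the book in the press and the other things on the desk where they are.

Things in the scene. Friction and masses are not known exactly. Their poses are not given: they have to be found in the camera images.
- press_bar: Level steel bar, 30 x 14 mm, of a book press (wooden board 360 x 200 x 18 mm, fixed to the desk). Origin at its free end, in the 50 x 40 mm coupler housing (top 98 mm above the desk), latched at the centre of a 26 mm ball on a fixed stud, 75 mm up. Latched, x points along the bar to its hinge, away from the robot, y to the left, z up. It weighs 0.5 to 0.9 kg and falls back if let go.
- bar_middle (a point): Point on the bar between free end and hinge, at (140, 0, 3) mm in the bar's frame, whose axes it shares. The hinge pin lies 140 mm further, at (280, 0, 3) mm in the bar's frame, along its y axis, 78 mm above the desk. A positive turn about y, 0 to 1.1 rad, raises the free end; lifting it there takes 3 to 6 N.
- latch (a joint): Travel of the latch in m along the bar's +y, away from the bar: 0 home (its fork under the ball locks the bar down, about 2 mm play), 0.022 at the stop. A spring pulls it home: 3 N at 0, 8 N at the stop. From about 0.017 on the fork is clear of the ball; below that the bar cannot be lifted. Keep it pulled until the free end has risen some 35 mm.
- latch_grip (a point): Grip point on the latch's dark steel upright tab, at (0, 40, 57) mm in the bar's frame with the latch home: 132 mm above the desk. Tab 12 mm thick along the bar's y, 26 mm wide along x, top 21 mm above this point; the coupler housing beside it ends 34 mm below this point. Axes as the bar's; moves with the latch. A firm grip here can carry the bar.
- book: Closed blue book 150 x 210 x 40 mm, 0.6 kg, loose on the press board under the bar's wooden foot. Origin at the centre of its underside, 18 mm above the desk, z up. Stays where it is.
- book_pile: Bystander: three books in one pile, about 150 x 210 mm, 84 mm high, standing left of the press seen from the robot. Origin at the centre of its underside.
- stamp: Bystander: wooden hand stamp, foot 60 x 35 mm, 76 mm high, right of the press. Origin at the centre of its underside.
- pen_cup: Bystander: grey pen cup, 76 mm across, 90 mm high with pens to 140 mm, right of the press beyond the stamp. Origin at the centre of its underside.

How it is judged:
By the outcome, as a careful person would: the job done as asked, in the order asked, and still so for the second after the job is handed in, while the arm keeps its last pose, push and grip.
It also fails if it takes over 35 s, if anything falls off the work surface, if the arm or the gripper's body presses on something with over 40 N, if the wrist force passes 120 N, or if a joint passes its speed limit or range.

## Robot

A 6-joint arm with a two-finger parallel gripper is mounted at the origin on the work surface. World frame = base frame: x ahead of the robot, y to its left, z up, the work surface at z = 0. Lengths are in m, angles in rad, forces in N, time in s.
With the tool pointing down it reaches from about 0.25 to 0.8 m from the base axis. Payload 3.9 kg.
Tool frame: the origin (TCP) lies at the very end of the fingers, on their centre line; the grasp point (between the pads) lies 19 mm behind it (manip.grasp_offset is the distance from the TCP to the grasp point, in m); z points along the fingers, y is the direction in which the jaws open and shut (so a half turn about z gives the same grasp; the last joint's range is limited). The gripper opens to 85 mm and grips with 20 to 120 N. Pads are 22 mm wide; open, the fingers measure 114 mm over their backs; the gripper's body (76 mm by 85 mm) begins 54 mm behind the grasp point. The pads swing forward as they close: fully open they stand 13 mm farther back than shut.
Start: joints at [1.133, 0.26, -0.138, 1.173, 0, 1.571], TCP at [0.223, 0.475, 0.231] pointing down, gripper open.
Joint ranges: [-2.78, 2.78], [-0.83, 1.72], [-1.28, 1.37], [-1.9, 2.12], [-1.57, 1.48], [-3.14, 3.14]. Speed limits (rad/s): [2.57, 2.57, 3.14, 3.14, 3.14, 3.14].

## Interface

Orientations are given as a unit quaternion [w, x, y, z].
In Python, from workcell import manip gives the robot as it stands.
- The arm moves only by the tool servo_tool, never from a script. Its argument "targets" is one flat list of numbers, 5 for each row, row after row: the shift along the tool's x, y, z in mm, then the turn about the tool's z in rad, then the closure, from 0 (fully open) to 1 (shut). In form: [x, y, z, turn, claw, x, y, z, turn, claw, ...]. A call has 1 to 12 rows; each row is the pose to reach, as a shift and turn from the pose commanded when the call began, along the tool's axes at that moment; what a row does not reach only later rows make up. A row lasts 1/8 s, in which the tool goes at most 62.5 mm and 10.7 degrees, less where a joint would pass 70% of its speed; a pose out of reach is approached as far as the arm can. A call with a gripper value outside its range is refused whole. The fingers move at their own pace and stop on an object; "force" is the grip in N (left out, the last holds). Time passes only in rows, so rows that repeat a pose let the fingers close. It gives the time, the measured TCP pose, the force and the opening at its end, in the units of the state.
- manip.get_state(): the state, without advancing time (a new reading comes with each control period).
- manip.read_camera(name): name is "scene" or "top"; returns the picture (480x640x3 uint8, red, green, blue); there is no depth.
- manip.camera_model(name): a dict with "camera_matrix" (3x3 intrinsics, pixels), "R" (3x3) and "t" (3): a world point X has camera coordinates R X + t. Camera axes: x right, y down, z forward; pixel columns grow to the right and rows downward; lengths in m; the calibration is good to about 2 mm. A picture is of the moment at which its call begins. camera_model takes no time and is no camera call.
- manip.job_done(): hands the job in, once; it reports no verdict.
The state is a dict: "t": time; "qpos": joint angles; "qd": joint speeds; "tau": joint torques, N m; "eef_pos": TCP position; "orientation": TCP orientation; "ft_force": force on the tool from outside, world axes, zero at the start; "moment": the same for the moment, N m; "grip_width": finger opening in m.
Only numpy, scipy, OpenCV 4.12 (cv2) and the standard library are available. Lean on these libraries where they do the work, as an engineer would, in place of code of your own. Each camera call takes 0.05 s, during which the arm holds its last target.

## Working session

There is one attempt and no reset: what is moved stays moved. The work goes in short steps, Python scripts to look and compute and a tool call to move; the robot and the scene stay as the last step left them, time stands still between calls to the robot, and variables do not carry over. Pictures are saved under pics/ and viewed, and the job is handed in when it is done.

Besides the shell and the picture viewer there is one more tool, called after "Call:" as name(argument=value, ...) on one line, values as JSON. servo_tool: Moves the arm, as the interface text tells. Its arguments: {"type":"object","properties":{"targets":{"type":"array","items":{"type":"number"}},"force":{"type":"number"}},"required":["targets"]}

```bash
mkdir -p pics; ls; python3 - <<'E'
from workcell import manip
import cv2
s=manip.get_state();print(s)
print(manip.grasp_offset)
for n in ("scene","top"):
    im=manip.read_camera(n);cv2.imwrite(f"pics/{n}0.png",im[:,:,::-1])
    print(n,manip.camera_model(n))
E
```

```text
pics
{'t': 0.0, 'qpos': array([ 1.13301467e+00,  2.60684201e-01, -1.39398855e-01,  1.17270176e+00,
        1.33977737e-05,  1.57080336e+00]), 'qd': array([-0.00181615,  0.00049887,  0.00144137,  0.00400614, -0.00052109,
       -0.00145592]), 'tau': array([ 6.54861451e-04, -4.05684471e+01,  2.53920096e+01,  1.87420839e-02,
        2.06394304e-05, -1.62418708e-06]), 'eef_pos': array([0.22226458, 0.47486003, 0.23045355]), 'orientation': array([-2.22432946e-04,  2.17150381e-01,  9.76137656e-01, -9.69067113e-04]), 'ft_force': array([-0.66634361, -0.01035567,  0.30642832]), 'moment': array([-0.03351765,  0.01628528, -0.00319944]), 'grip_width': 0.085378974890164}
0.0187
scene {'camera_matrix': array([[471.15492006,   0.        , 323.2449605 ],
       [  0.        , 471.15492006, 236.88770227],
       [  0.        ,   0.        ,   1.        ]]), 'R': array([[-0.84463344,  0.53532501,  0.0046351 ],
       [ 0.42238503,  0.67170682, -0.60860565],
       [-0.32891525, -0.51209089, -0.79345931]]), 't': array([ 0.47111113, -0.219674  ,  1.27260955])}
top {'camera_matrix': array([[493.82871324,   0.        , 320.47512481],
       [  0.        , 493.82871324, 242.27861571],
       [  0.        ,   0.        ,   1.        ]]), 'R': array([[ 0.02053387, -0.99977724,  0.00488083],
       [-0.98342131, -0.02107721, -0.18010627],
       [ 0.18016903, -0.00110163, -0.98363505]]), 't': array([0.02350889, 0.57385958, 0.8285062 ])}
```

View pics/scene0.png

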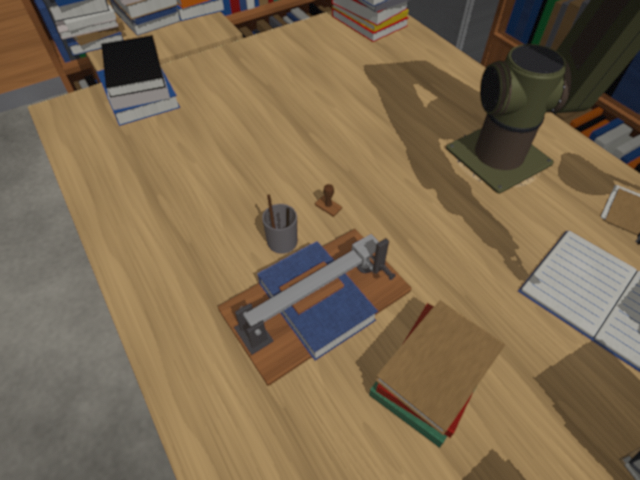

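View pics/top0.png

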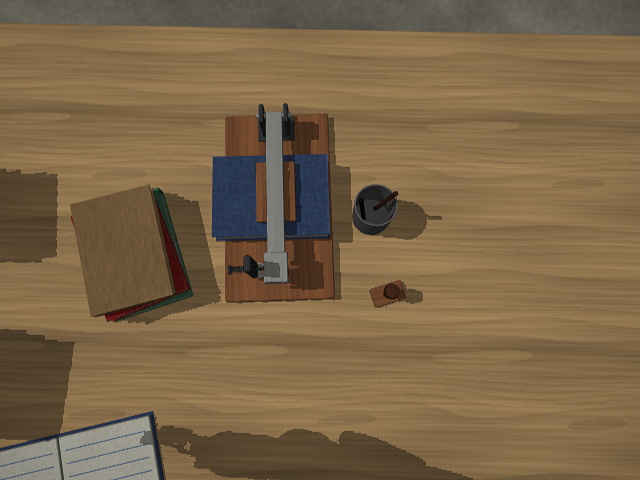

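The scene view shows the press, with its tab near (380,255), the pile at lower right, and the stamp and cup at upper left. The top view shows the press running straight up and down, with the tab near (250,266) and the coupler near (275,267). I'll enlarge both.

```bash
python3 - <<'E'
import cv2
a=cv2.imread("pics/scene0.png");b=cv2.imread("pics/top0.png")
cv2.imwrite("pics/sc1.png",cv2.resize(a[225:300,330:430],None,fx=8,fy=8,interpolation=cv2.INTER_CUBIC))
cv2.imwrite("pics/tc1.png",cv2.resize(b[240:310,215:305],None,fx=8,fy=8,interpolation=cv2.INTER_CUBIC))
cv2.imwrite("pics/tc2.png",cv2.resize(b[90:310,200:350],None,fx=2.7,fy=2.7,interpolation=cv2.INTER_CUBIC))
E
```

```text
(no output)
```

View pics/sc1.png

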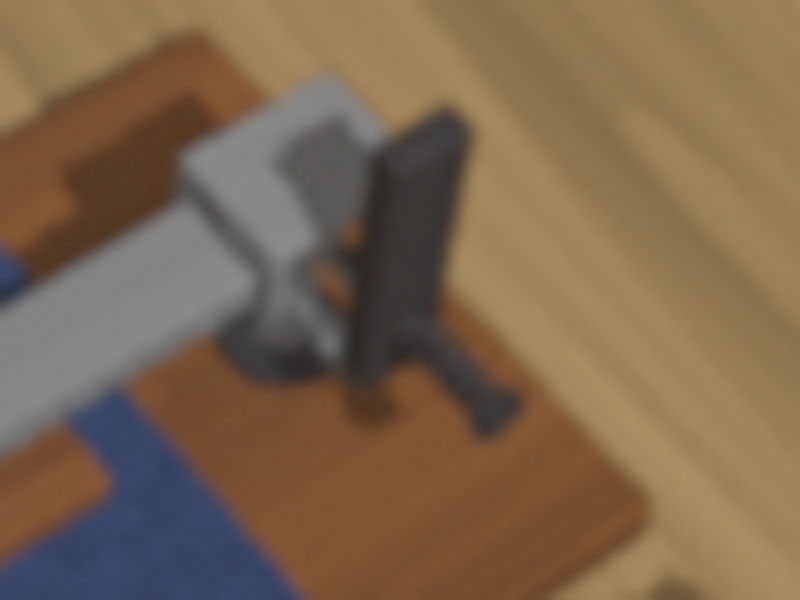

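View pics/tc1.png

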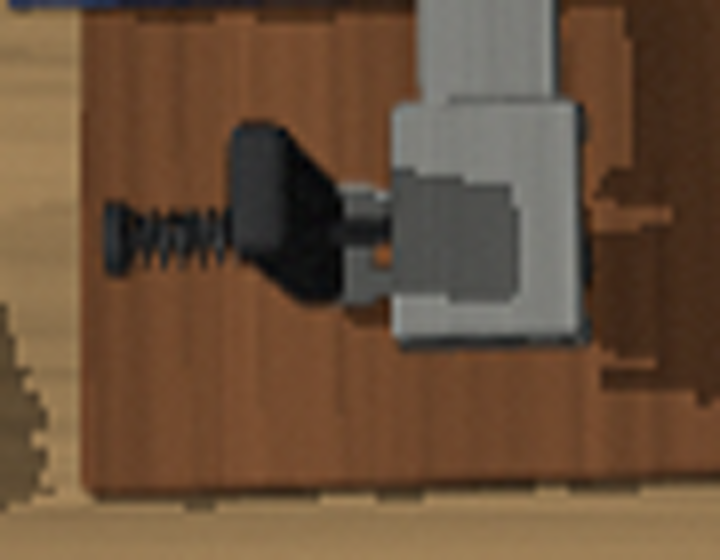

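View pics/tc2.png

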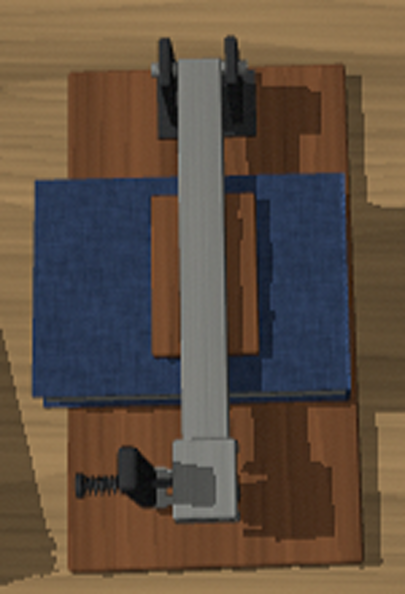

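```bash
cat > h.py <<'E'
import numpy as np
from workcell import manip
def ray(n,u,v,z):
    m=manip.camera_model(n);K=m["camera_matrix"];R=m["R"];t=m["t"]
    d=R.T@np.linalg.inv(K)@np.array([u,v,1.]);c=-R.T@t
    return c+d*(z-c[2])/d[2]
def proj(n,X):
    m=manip.camera_model(n);p=m["camera_matrix"]@(m["R"]@np.array(X)+m["t"]);return p[:2]/p[2]
E
python3 - <<'E'
from h import *
np.set_printoptions(precision=4,suppress=True)
T=lambda x,y:(215+x/8,240+y/8)
T2=lambda x,y:(200+x/2.7,90+y/2.7)
S=lambda x,y:(330+x/8,225+y/8)
print("tabtop T");[print(ray("top",*T(*p),.153)) for p in [(232,125),(285,125),(285,252),(232,250)]]
print("tabtop S");[print(ray("scene",*S(*p),.153)) for p in [(372,155),(395,172),(470,130),(445,103)]]
print("coup T");[print(ray("top",*T(*p),.098)) for p in [(392,102),(578,100),(582,338),(396,336)]]
print("coup S");[print(ray("scene",*S(*p),.098)) for p in [(180,160),(330,72)]]
print("board T");[print(ray("top",*T2(*p),.018)) for p in [(68,66),(344,65),(361,566),(70,571)]]
print("bar T z.085");[print(ray("top",*T2(*p),.085)) for p in [(178,60),(220,60),(228,437),(182,440)]]
E
```

```text
tabtop T
[0.5309 0.155  0.153 ]
[0.5312 0.1446 0.153 ]
[0.5062 0.1435 0.153 ]
[0.5063 0.1538 0.153 ]
tabtop S
[0.5341 0.151  0.153 ]
[0.5325 0.158  0.153 ]
[0.5098 0.1575 0.153 ]
[0.51   0.1478 0.153 ]
coup T
[0.5449 0.1301 0.098 ]
[0.5462 0.0911 0.098 ]
[0.4961 0.0886 0.098 ]
[0.4957 0.1273 0.098 ]
coup S
[0.5481 0.0959 0.098 ]
[0.4988 0.0932 0.098 ]
board T
[0.828  0.2258 0.018 ]
[0.8333 0.0272 0.018 ]
[0.4742 0.0093 0.018 ]
[0.4668 0.2045 0.018 ]
bar T z.085
[0.8032 0.1387 0.085 ]
[0.8038 0.1107 0.085 ]
[0.5493 0.0968 0.085 ]
[0.5467 0.1258 0.085 ]
```

```bash
cat >> h.py <<'E'
from scipy.spatial.transform import Rotation as Ro
def R_of(s): w,x,y,z=s["orientation"];return Ro.from_quat([x,y,z,w]).as_matrix()
YAW=.053
E
python3 - <<'E'
from h import *
np.set_printoptions(precision=4,suppress=True)
s=manip.get_state();R=R_of(s);print(R)
# turn so that tool y is along +- bar y
by=np.array([-np.sin(YAW),np.cos(YAW),0])
l=R.T@by; print("turn",np.arctan2(-l[0],l[1]),np.arctan2(l[0],-l[1]))
P=np.array([.5195,.1515,.19]); print(R.T@(P-s["eef_pos"])*1000)
E
```

```text
[[-0.9057  0.4239 -0.0008]
 [ 0.4239  0.9057 -0.0016]
 [ 0.     -0.0018 -1.    ]]
turn -0.490761145853408 2.650831507736385
[-406.2936 -166.8833   40.8357]
```

Call:
servo_tool(targets=[-25,-10,0,-0.06,0,-70,-29,0,-0.12,0,-120,-49,0,-0.18,0,-170,-70,0,-0.24,0,-220,-90,0,-0.3,0,-270,-111,0,-0.36,0,-320,-131,0,-0.42,0,-365,-150,0,-0.47,0,-395,-162,0,-0.491,0,-406,-167,0,-0.491,0,-406,-167,0,-0.491,0], force=60)

```text
t: 1.48
eef_pos: [0.5193, 0.1519, 0.2309]
orientation: [-0.001, -0.026, 1.0, 0.0]
ft_force: [0.0, -0.9, -0.9]
grip_width: 0.0855
```

```bash
python3 - <<'E'
from h import *
import cv2
np.set_printoptions(precision=4,suppress=True)
for n in ("scene","top"):
    im=manip.read_camera(n);cv2.imwrite(f"pics/{n}1.png",im[:,:,::-1])
s=manip.get_state();print(s["t"],s["eef_pos"],s["qpos"],s["ft_force"],s["grip_width"]);R=R_of(s);print(R)
g=s["eef_pos"]-R[:,2]*.0187
print("tcp",proj("scene",s["eef_pos"]),proj("top",s["eef_pos"]))
a=cv2.imread("pics/scene1.png")
cv2.imwrite("pics/sc2.png",cv2.resize(a[160:310,290:460],None,fx=4,fy=4,interpolation=cv2.INTER_CUBIC))
E
```

```text
1.575 [0.5186 0.1528 0.2311] [ 0.2862  0.2876 -0.0998  1.1843  0.0006  0.2322] [0.7047 0.2962 0.0736] 0.08504031013625288
[[-0.9985 -0.054  -0.0011]
 [-0.054   0.9985  0.0002]
 [ 0.0011  0.0003 -1.    ]]
tcp [388.2621 215.2125] [236.9411 255.8228]
```

View pics/sc2.png

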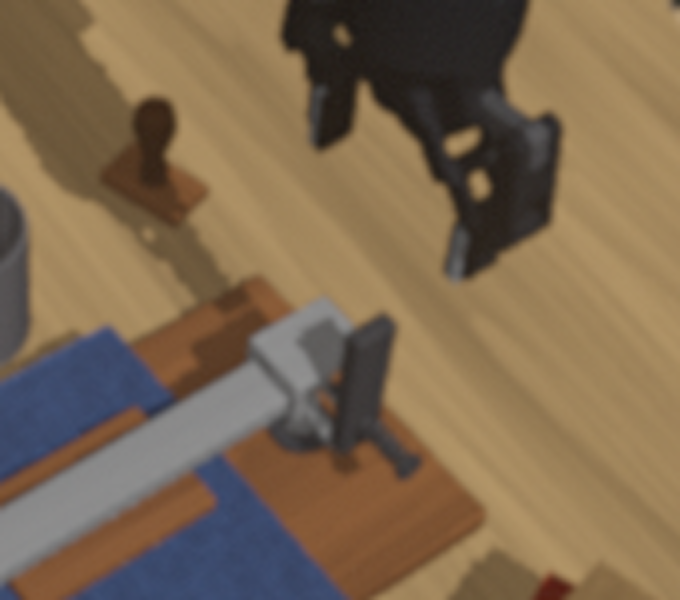

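View pics/top1.png

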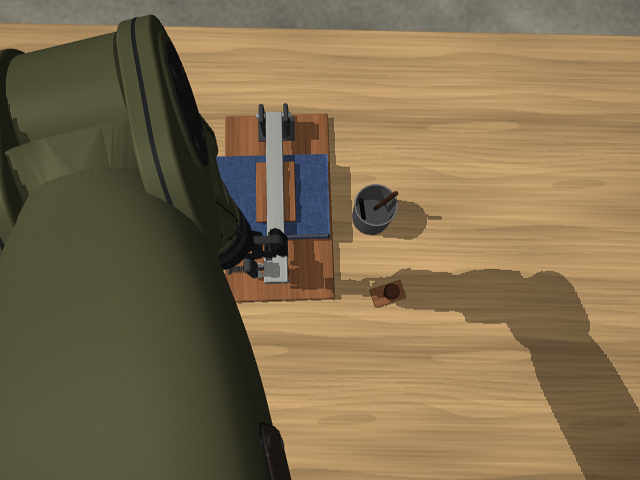

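The fingers straddle the tab: in the crop the tips are at (320,145) and (460,275), and the tab top is at (372,325). Next I descend and close.

Call:
servo_tool(targets=[0,0,20,0,0,0,0,50,0,0,0,0,80,0,0,0,0,105,0,0,0,0,116,0,0,0,0,116,0,0,0,0,116,0,0.4])

```text
t: 2.45
eef_pos: [0.5201, 0.1527, 0.1164]
orientation: [0.001, -0.027, 1.0, 0.0]
ft_force: [0.9, 0.3, -0.3]
grip_width: 0.0699
```

```bash
python3 - <<'E'
from h import *
import cv2
np.set_printoptions(precision=4,suppress=True)
im=manip.read_camera("scene");cv2.imwrite("pics/sc3.png",cv2.resize(im[180:310,290:460,::-1],None,fx=4,fy=4,interpolation=cv2.INTER_CUBIC))
s=manip.get_state();print(s["t"],s["eef_pos"],s["ft_force"],s["grip_width"])
E
```

```text
2.5 [0.5203 0.1526 0.1165] [ 0.3406 -0.6161  0.0215] 0.06247354359735581
```

View pics/sc3.png

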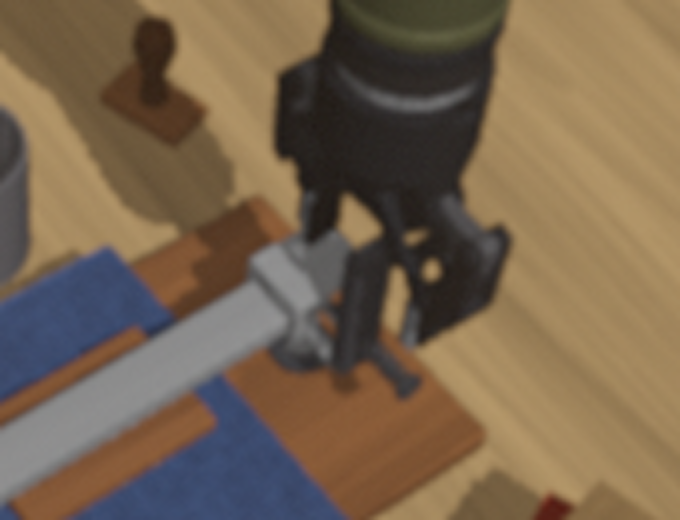

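The tab at (365,290) sits between the fingers. Closing now.

Call:
servo_tool(targets=[0,0,1,0,0.6,0,0,1,0,0.75,0,0,1,0,0.85,0,0,1,0,1,0,0,1,0,1,0,0,1,0,1,0,0,1,0,1], force=70)

```text
t: 3.38
eef_pos: [0.5197, 0.1519, 0.1146]
orientation: [0.0, -0.027, 1.0, -0.0]
ft_force: [-0.7, -3.1, 5.9]
grip_width: 0.0113
```

```bash
python3 - <<'E'
from h import *
import cv2
np.set_printoptions(precision=4,suppress=True)
im=manip.read_camera("scene");cv2.imwrite("pics/sc4.png",cv2.resize(im[180:310,290:460,::-1],None,fx=4,fy=4,interpolation=cv2.INTER_CUBIC))
s=manip.get_state();print(s["t"],s["eef_pos"],s["ft_force"],s["moment"],s["grip_width"])
E
```

```text
3.425 [0.5197 0.152  0.1146] [-0.1286 -2.7585  5.4593] [-0.7781  0.0486 -0.0305] 0.010921883784568863
```

View pics/sc4.png

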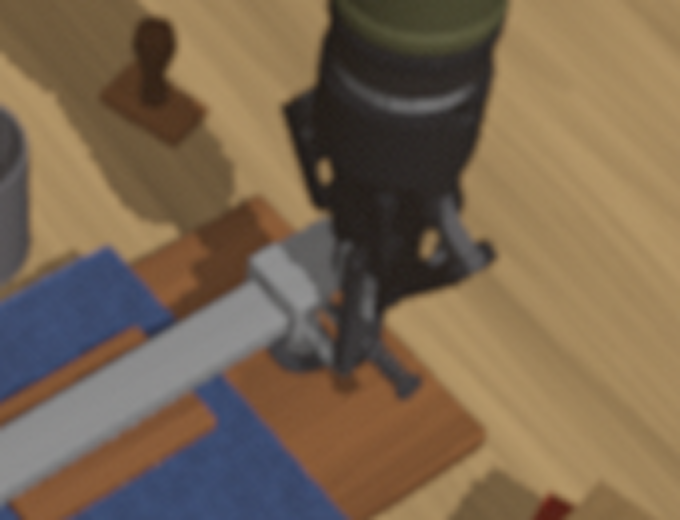

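The tab is gripped (11 mm opening). Now I pull the latch sideways along tool +y.

Call:
servo_tool(targets=[0,3,-1,0,1,0,6,-1,0,1,0,9,-1,0,1,0,12,-1,0,1,0,15,-1,0,1,0,18,-1,0,1,0,19,-1,0,1,0,19,-1,0,1])

```text
t: 4.42
eef_pos: [0.5186, 0.17, 0.1147]
orientation: [-0.0, -0.026, 1.0, -0.001]
ft_force: [3.7, -7.4, -2.4]
grip_width: 0.0113
```

```bash
python3 - <<'E'
from h import *
import cv2
np.set_printoptions(precision=4,suppress=True)
im=manip.read_camera("scene");cv2.imwrite("pics/sc5.png",cv2.resize(im[200:300,320:440,::-1],None,fx=6,fy=6,interpolation=cv2.INTER_CUBIC))
s=manip.get_state();print(s["t"],s["eef_pos"],s["ft_force"],s["moment"],s["grip_width"])
E
```

```text
4.475 [0.5186 0.17   0.1147] [ 2.6342 -6.5206 -1.4282] [-1.2402 -0.629   0.0296] 0.011527671634704572
```

View pics/sc5.png

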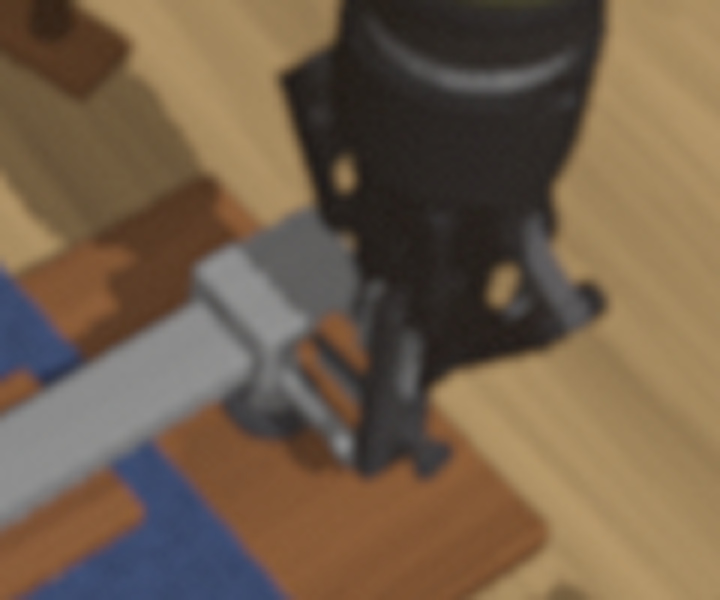

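The latch has moved 18 mm (force about 7 N, matching the spring). I'll pull 2 mm more and start lifting along the arc.

Call:
servo_tool(targets=[0,1,0,0,1,0,2,0,0,1,0,2,0,0,1,-1,2,-4,0,1,-1.7,2,-8.4,0,1,-2.7,2,-12.5,0,1,-3.7,2,-16.7,0,1,-3.7,2,-16.7,0,1])

```text
t: 5.48
eef_pos: [0.5216, 0.1717, 0.1302]
orientation: [-0.001, -0.026, 1.0, -0.002]
ft_force: [6.0, -7.4, -8.2]
grip_width: 0.0112
```

```bash
python3 - <<'E'
from h import *
import cv2
np.set_printoptions(precision=4,suppress=True)
im=manip.read_camera("scene");cv2.imwrite("pics/sc6.png",cv2.resize(im[200:300,320:440,::-1],None,fx=6,fy=6,interpolation=cv2.INTER_CUBIC))
s=manip.get_state();print(s["t"],s["eef_pos"],s["ft_force"],s["moment"],s["grip_width"])
E
```

```text
5.525 [0.5216 0.1717 0.1301] [ 5.3757 -7.3366 -8.7137] [-1.3077 -0.4427  0.0229] 0.011380114135093239
```

View pics/sc6.png

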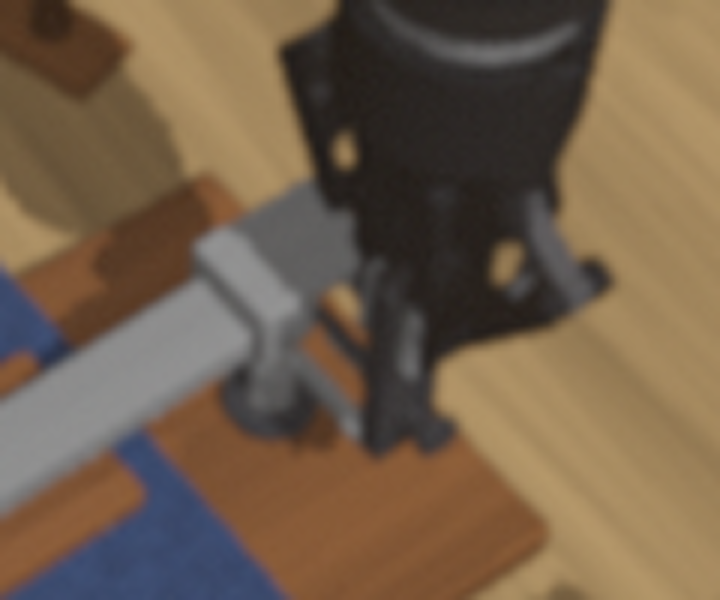

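The coupler has lifted off the ball, with the stud showing at (265,390) in the crop, and the forces are moderate. I'll continue along the arc, still pulling.

Call:
servo_tool(targets=[-1.5,0,-5.5,0,1,-3.1,0,-11,0,1,-4.8,0,-16.5,0,1,-6.6,0,-21.9,0,1,-8.5,0,-27.2,0,1,-10.5,0,-32.5,0,1,-12.6,0,-37.8,0,1,-14.8,0,-43.1,0,1,-14.8,0,-43.1,0,1])

```text
t: 6.65
eef_pos: [0.5353, 0.1724, 0.1728]
orientation: [-0.002, -0.026, 1.0, -0.002]
ft_force: [3.4, -7.6, -8.4]
grip_width: 0.0109
```

```bash
python3 - <<'E'
from h import *
import cv2
np.set_printoptions(precision=4,suppress=True)
im=manip.read_camera("scene");cv2.imwrite("pics/sc7.png",cv2.resize(im[160:360,210:440,::-1],None,fx=3,fy=3,interpolation=cv2.INTER_CUBIC))
s=manip.get_state();print(s["t"],s["eef_pos"],s["ft_force"],s["moment"],s["grip_width"])
E
```

```text
6.7 [0.5353 0.1723 0.1726] [ 3.0342 -7.7339 -8.7125] [-1.259  -0.0822  0.0915] 0.011137727544105672
```

View pics/sc7.png

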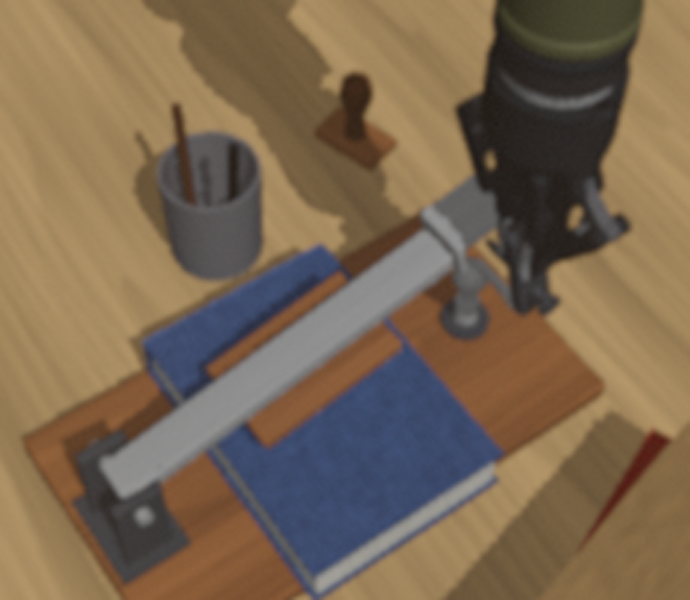

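The bar's free end is well up, the ball and stud are exposed at (465,290), and the book is in place. Continuing to about 10 cm.

Call:
servo_tool(targets=[-2.4,0,-5.2,0,1,-4.8,0,-10.4,0,1,-7.4,0,-15.5,0,1,-10,0,-20.5,0,1,-12.7,0,-25.5,0,1,-15.5,0,-30.5,0,1,-18.4,0,-35.5,0,1,-21.4,0,-40.2,0,1,-23.8,0,-43.8,0,1,-23.8,0,-43.8,0,1,-23.8,0,-43.8,0,1])

```text
t: 8.07
eef_pos: [0.5578, 0.1734, 0.2158]
orientation: [-0.004, -0.026, 1.0, -0.002]
ft_force: [-0.2, -6.9, -7.5]
grip_width: 0.0109
```

```bash
python3 - <<'E'
from h import *
import cv2
np.set_printoptions(precision=4,suppress=True)
im=manip.read_camera("scene");cv2.imwrite("pics/scene8.png",im[:,:,::-1]);cv2.imwrite("pics/sc8.png",cv2.resize(im[160:360,210:440,::-1],None,fx=3,fy=3,interpolation=cv2.INTER_CUBIC))
s=manip.get_state();print(s["t"],s["eef_pos"],s["ft_force"],s["moment"],s["grip_width"])
E
```

```text
8.125 [0.5578 0.1734 0.2158] [ 1.2963 -7.5531 -6.6708] [-1.2984  0.4215  0.0407] 0.011071039548787328
```

View pics/sc8.png

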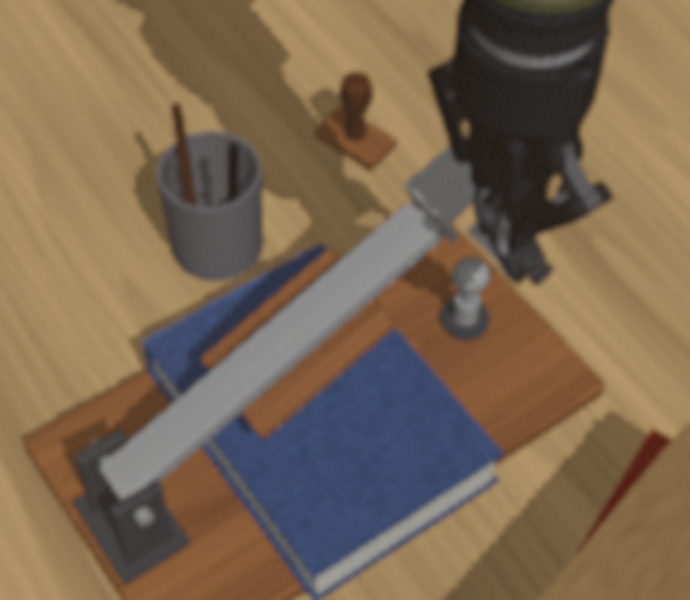

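```bash
python3 - <<'E'
from h import *
np.set_printoptions(precision=1,suppress=True)
O=np.array([.5215,.1117,.075]);c,s=np.cos(YAW),np.sin(YAW);B=np.array([[c,-s,0],[s,c,0],[0,0,1]])
H=np.array([.28,0,.003])
for th in (0,.30,.34,.37,.40):
    Q=Ro.from_euler('y',th).as_matrix()
    f=lambda p:(proj("scene",O+B@(H+Q@(np.array(p)-H)))-[210,160])*3
    print(th,f((.025,-.02,.023)),f((.025,.02,.023)),"rise",(280*np.sin(th)))
st=manip.get_state();print(st["t"],st["eef_pos"],st["ft_force"])
E
```

```text
0 [425.9 251.8] [462.2 290.9] rise 0.0
0.3 [410.5 194.7] [449.2 235.4] rise 82.74565786517508
0.34 [406.2 188.1] [445.2 229.1] rise 93.37638579942804
0.37 [402.5 183.4] [441.8 224.6] rise 101.25232095018936
0.4 [398.6 178.8] [438.  220.3] rise 109.03713584642215
8.125 [0.6 0.2 0.2] [ 1.3 -7.6 -6.7]
```

Call:
servo_tool(targets=[0,0,0,0,1,0,0,0,0,1,0,0,0,0,1,0,0,0,0,1,0,0,0,0,1,0,0,0,0,1,0,0,0,0,1,0,0,0,0,1])

```text
t: 9.12
eef_pos: [0.5578, 0.1735, 0.2158]
orientation: [-0.004, -0.026, 1.0, -0.002]
ft_force: [1.5, -7.6, -7.3]
grip_width: 0.0111
```

```bash
python3 - <<'E'
from h import *
import cv2
im=manip.read_camera("scene");cv2.imwrite("pics/scene9.png",im[:,:,::-1])
a=cv2.imread("pics/scene8.png").astype(int);d=abs(a-im[:,:,::-1]).max(2)
print((d>40).sum()); s=manip.get_state();print(s["t"],s["eef_pos"],s["ft_force"],s["grip_width"])
E
```

```text
0
9.175 [0.55781341 0.17346584 0.21584609] [ 1.13466391 -7.68493654 -7.38394145] 0.011008967197470862
```

View pics/scene9.png

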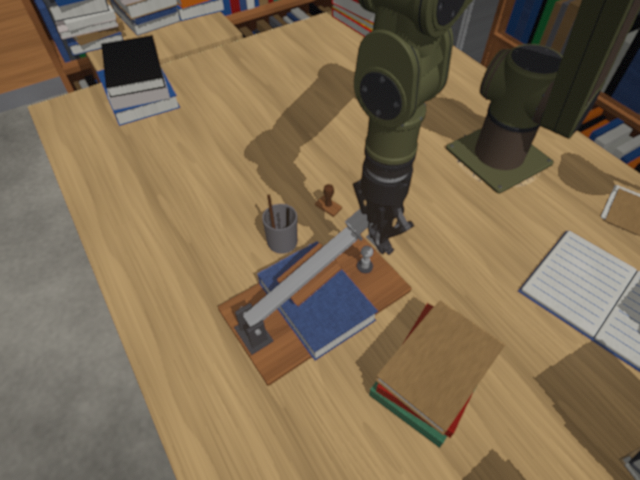

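The bar is held up steadily: nothing changed in the image over 1 s. The ball is free at (366,257), and the book, pile, stamp and cup are where they were. Handing in.

```bash
python3 -c "
from workcell import manip
print(manip.job_done())"
```

```text
the job is handed in; nothing more can be done
None
```

The press is open and the arm is still holding the bar up. I gripped the latch tab, pulled it about 20 mm sideways against the spring, and kept it pulled while I lifted the bar around its hinge.

- **Height:** the free end is well above the 8 cm asked for. The two estimates differ slightly: about 10.4 cm from the arm's position and about 9.6 cm from the camera picture.
- **Steadiness:** over a 1 s hold the picture did not change, and the grip stayed at 11 mm. The sideways pull read about 7.6 N and the load about 7 N, just above the stated 3–6 N lifting force.
- **Surroundings:** in the last picture, the book, book pile, stamp and pen cup look where they were at the start. I compared these by eye only.
- **Time:** I handed the job in at about 9.2 s of the 35 s allowed. No check failed.

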